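Fit the spacer sleeves to the engine shafts and close the kit drawer

ROBOT

A 6-joint arm with a two-finger parallel gripper is mounted at the origin on the work surface. World frame = base frame: x ahead of the robot, y to its left, z up, the work surface at z = 0. Lengths are in m, angles in rad, forces in N, time in s.
With the tool pointing down it reaches from about 0.25 to 0.775 m from the base axis. Payload 4 kg.
Tool frame: the origin (TCP) lies on the centre line of the jaws, within the pads' length; the fingertips stand robot.tips_ahead ahead of it and the grasp point (between the pads) lies 8 mm behind it (robot.tips_ahead is the distance from the TCP to the fingertips, in m); z points along the fingers, y is the line along which they close (so a half turn about z gives the same grasp; the last joint's range is limited). The gripper opens to 94 mm and grips with 3 to 60 N. Pads are 16 mm wide; open, the fingers measure 119 mm over their backs; the gripper's body (75 mm by 177 mm) begins 78 mm behind the grasp point.
Start: joints at [1.112, 0.087, 1.371, -0, 1.684, -0.103], TCP at [0.192, 0.516, 0.217] pointing down, gripper open.
Joint ranges: [-3.1, 3.1], [-0.76, 2.03], [0.27, 2.55], [-1.08, 4.22], [0.17, 2.65], [-2.57, 2.57]. Speed limits (rad/s): [2.79, 2.79, 3.14, 3.14, 3.14, 3.14].

INTERFACE

Orientations are given as [roll, pitch, yaw] about the fixed x, y, z axes, in that order (R = Rz(yaw) Ry(pitch) Rx(roll)).
In Python, from bench import robot, snapshot, close_job, spotter gives the robot as it stands. The module is installed in compiled form; this text tells all that it offers.
- The arm moves only by the tool servo_tool, never from a script. Its argument "commands" is one flat list of numbers, 7 for each row, row after row: the shift along the tool's x, y, z in m, then the turn, a rotation vector about the tool's x, y, z in degrees, then the finger opening in m, from 0 to 0.094. In form: [x, y, z, ax, ay, az, grip, x, y, z, ax, ay, az, grip, ...]. A call has 1 to 10 rows; each row is the pose to reach, as a shift and turn from the pose commanded when the call began, along the tool's axes at that moment; what a row does not reach only later rows make up. A row lasts 1/8 s, in which the tool goes at most 62.5 mm and 10.7 degrees, less where a joint would pass 70% of its speed; a pose out of reach is approached as far as the arm can. A call with a gripper value outside its range is refused whole. The fingers move at their own pace and stop on an object; the grip force is fixed at half the most. Time passes only in rows, so rows that repeat a pose let the fingers close. It gives the time, the measured TCP pose, the force, the opening and the grip force at its end, in the units of the state.
- robot.get_obs(): the state, without advancing time (a new reading comes with each control period).
- snapshot(name): name is "scene" or "side" or "wrist"; returns a dict with "img" (420x560x3 uint8, blue, green, red), "camera_matrix" (3x3 intrinsics, pixels), "extrinsics" (4x4, takes a point from camera to world coordinates); the wrist camera has in their place "hand_eye" (4x4, takes a point from camera to tool coordinates, whose origin is the TCP and whose axes are the flange's). Camera axes: x right, y down, z forward; pixel columns grow to the right and rows downward; lengths in m; the calibration is good to about 2 mm. A picture is of the moment at which its call begins: read the wrist's pose just before it. There is no depth.
- close_job(): hands the job in; it is judged then, once.
Trained networks look in a picture, given as the dict that the camera call returned (one of the last four; its "shot" number tells which), for a name from the list of things; names that differ only in an ending like _2 or _b are one class to them, and where a whole thing is asked for, a point or a joint stands for the part that bears it (a point fixed in the world has none). Each returns a list of dicts, best first, with "conf" (0 to 1); they miss things now and then, are a little off and sometimes report something else, mostly with a low value. They report only what shows in the picture. A call takes as long as a camera call. They do not tell look-alikes from the thing itself.
- spotter.trace(name, picture): "region" (420x560 bool, what is visible of it) and "box" ([left, top, width, height] in pixels, round what is visible of it).
The state is a dict: "time": time; "joint_positions": joint angles; "qvel": joint speeds; "joint_torque": joint torques, N m; "tool_pos": TCP position; "ee_rot": TCP orientation; "wrist_force": force on the tool from outside, world axes, zero at the start; "wrist_torque": the same for the moment, N m; "width": finger opening in m; "finger_force": force on a finger pad.
Only numpy, scipy, OpenCV 4.12 (cv2) and the standard library are available. Lean on these libraries where they do the work, as an engineer would, in place of code of your own. Each camera call takes 0.05 s, during which the arm holds its last target. There are 200 camera calls.

TASK

Take every red transport cap off the engine shafts and put it in the small green crate, and slide each dark steel spacer sleeve from the open kit drawer over a bare engine shaft of its own until it sits fully down on the shoulder. When all the sleeves are on, push the empty drawer fully home, and leave the other things on the bench where they are.

Things in the scene. Friction and masses are not known exactly. Their poses are not given: they have to be found in the camera images.
- nest: fixed white plate 120 (x) x 280 (y) x 18; origin: centre of its underside. It carries three orange engine housings (70 x 66, top at z 60) at y = -85, 0, 85. On each: an aluminium boss 29 diameter, its top (the shoulder) at z 72, and an upright steel shaft 18 diameter rising 40 above the shoulder, its top 7 tapered to 10 diameter
- shoulder1 (a point): point on the axis of engine shaft 1, at the height of its shoulder (foot of the shaft, 72 above the bench); z up along the shaft
- shoulder2 (a point): point on the axis of engine shaft 2, at the height of its shoulder (foot of the shaft, 72 above the bench); z up along the shaft
- shoulder3 (a point): point on the axis of engine shaft 3, at the height of its shoulder (foot of the shaft, 72 above the bench); z up along the shaft
- sleeve1: dark steel spacer sleeve, open tube: outside 34 diameter, bore 21 diameter, 26 tall, standing upright in the kit drawer at the start; origin at the centre of its lower end, z along its axis; may be absent (None)
- sleeve2: dark steel spacer sleeve, open tube: outside 34 diameter, bore 21 diameter, 26 tall, standing upright in the kit drawer at the start; origin at the centre of its lower end, z along its axis; may be absent (None)
- sleeve3: dark steel spacer sleeve, open tube: outside 34 diameter, bore 21 diameter, 26 tall, standing upright in the kit drawer at the start; origin at the centre of its lower end, z along its axis; may be absent (None)
- sleeve1_mid (a point): the middle of sleeve 1, 13 above its origin on its axis
- sleeve2_mid (a point): the middle of sleeve 2, 13 above its origin on its axis
- sleeve3_mid (a point): the middle of sleeve 3, 13 above its origin on its axis
- cap1: red plastic transport cap, closed on top and hollow below: outside 30 diameter, inside 22, 48 tall, pushed loosely over an engine shaft at the start, its rim on the shoulder; origin at the centre of the rim (lower end), z up along its axis
- cap2: red plastic transport cap, closed on top and hollow below: outside 30 diameter, inside 22, 48 tall, pushed loosely over an engine shaft at the start, its rim on the shoulder; origin at the centre of the rim (lower end), z up along its axis
- cap3: red plastic transport cap, closed on top and hollow below: outside 30 diameter, inside 22, 48 tall, pushed loosely over an engine shaft at the start, its rim on the shoulder; origin at the centre of the rim (lower end), z up along its axis
- crate: small loose green open-topped crate on the bench 140 (x) x 100 (y) x 50 tall, walls and floor 4 thick; origin at the centre of its underside
- kit: fixed grey cabinet 240 (x) x 320 (y) x 100 tall; origin: centre of its underside; front to its -x. Its blue-fronted drawer slides out to -x; closed, the front face is at x -120, the handle bar at x -155. Drawer floor inside at z 22, side walls up to z 78, front panel up to z 88; inside 278 wide (y); inner front wall at x = -99 minus the opening
- kit_drawer0 (a joint): opening of the kit drawer in m: 0 fully home, about 0.165 fully out
- kit_drawer0_handle (a point): middle of the drawer's handle, a steel bar 11 diameter x 120 long parallel to the front, 35 in front of it, 62 above the bench
- driver: screwdriver with orange handle, lying on the bench; does not belong to the job
- spanner: steel spanner, lying on the bench; does not belong to the job
- locker: small blue bottle with red cap, 32 diameter x 85 tall, standing on the cabinet's top; does not belong to the job; origin at the centre of its underside
- drum: dark steel clutch drum, 72 diameter x 34; does not belong to the job; origin at the centre of its underside
- starter: round orange starter cover, 90 diameter x 39; does not belong to the job; origin at the centre of its underside
- screws: small open black box 90 x 70 x 35; does not belong to the job; origin at the centre of its underside
Things that resemble listed ones, but are neither listed nor needed, are in the scene too. Leave any turquoise look-alike of the cap3 alone.

How it is judged:
On the way, in this order (a step that is already met when the one before it is completed fails the run):
1. every sleeve is seated on a shaft (((horizontal distance between sleeve1_mid and shoulder1 below 0.004 m and z of sleeve1_mid in the frame of shoulder1 between 0.009 and 0.017 m) or (horizontal distance between sleeve1_mid and shoulder2 below 0.004 m and z of sleeve1_mid in the frame of shoulder2 between 0.009 and 0.017 m) or (horizontal distance between sleeve1_mid and shoulder3 below 0.004 m and z of sleeve1_mid in the frame of shoulder3 between 0.009 and 0.017 m)) and ((horizontal distance between sleeve2_mid and shoulder1 below 0.004 m and z of sleeve2_mid in the frame of shoulder1 between 0.009 and 0.017 m) or (horizontal distance between sleeve2_mid and shoulder2 below 0.004 m and z of sleeve2_mid in the frame of shoulder2 between 0.009 and 0.017 m) or (horizontal distance between sleeve2_mid and shoulder3 below 0.004 m and z of sleeve2_mid in the frame of shoulder3 between 0.009 and 0.017 m)) and ((horizontal distance between sleeve3_mid and shoulder1 below 0.004 m and z of sleeve3_mid in the frame of shoulder1 between 0.009 and 0.017 m) or (horizontal distance between sleeve3_mid and shoulder2 below 0.004 m and z of sleeve3_mid in the frame of shoulder2 between 0.009 and 0.017 m) or (horizontal distance between sleeve3_mid and shoulder3 below 0.004 m and z of sleeve3_mid in the frame of shoulder3 between 0.009 and 0.017 m))), for 0.2 s.
2. the drawer is pushed home (value of joint kit_drawer0 below 0.005 m), for 0.2 s.
At the end, for the whole second after the job is handed in: Every sleeve present sits on a shaft (axis within 4 mm, within 4 mm of fully down), every cap lies inside the upright green crate, the drawer is within 5 mm of fully home, and all is at rest (all of step 1 and x of cap1 in the frame of crate between -0.068 and 0.068 m and y of cap1 in the frame of crate between -0.048 and 0.048 m and z of cap1 in the frame of crate between 0 and 0.07 m and x of cap2 in the frame of crate between -0.068 and 0.068 m and y of cap2 in the frame of crate between -0.048 and 0.048 m and z of cap2 in the frame of crate between 0 and 0.07 m and x of cap3 in the frame of crate between -0.068 and 0.068 m and y of cap3 in the frame of crate between -0.048 and 0.048 m and z of cap3 in the frame of crate between 0 and 0.07 m and value of joint kit_drawer0 below 0.005 m and angle between crate's own z axis and vertical below 0.15 rad and linear speed of each of sleeve1, sleeve2, sleeve3, cap1, cap2, cap3 below 0.02 m/s); the robot touches nothing.
It fails at once if one of the other things on the bench is pushed more than 4 cm from its place (distance of any of driver, spanner, locker, drum, starter, screws from where it was at the start of the episode above 0.04 m).
Of sleeve1, sleeve2, sleeve3 only 2 to 3 are there at a start; the rules pass over those that are not, and their reading is None.
At some moment in a run one of sleeve1, sleeve2, sleeve3, crate may be knocked a few centimetres aside while the robot is not near it.
It also fails if it takes over 208 s, if anything falls off the work surface, if the arm or the gripper's body presses on something with over 40 N, if the wrist force passes 120 N, or if a joint passes its speed limit or range.

## Working session

There is one attempt and no reset: what is moved stays moved. The work goes in short steps, Python scripts to look and compute and a tool call to move; the robot and the scene stay as the last step left them, time stands still between calls to the robot, and variables do not carry over. Pictures are saved under pics/ and viewed, at most 14 in all, crops included, and the job is handed in when it is done.

Besides the shell and the picture viewer there is one more tool, called after "Request:" as name(argument=value, ...), one argument or row to a line, values as JSON. servo_tool: Moves the arm, as the interface text tells. Its arguments: {"type":"object","properties":{"commands":{"type":"array","items":{"type":"number"}}},"required":["commands"]}

```bash
ls; mkdir -p pics; cat > h.py <<'E'
import numpy as np, cv2
from scipy.spatial.transform import Rotation as R
from bench import robot, snapshot, close_job, spotter
np.set_printoptions(precision=4,suppress=True)
def tool():
    o=robot.get_obs(); T=np.eye(4); T[:3,:3]=R.from_euler('xyz',o['ee_rot']).as_matrix(); T[:3,3]=o['tool_pos']; return T,o
def shot(n):
    T,o=tool(); p=snapshot(n)
    p['E']=p['extrinsics'] if n!='wrist' else T@p['hand_eye']
    return p
def ray(p,uv):
    d=np.linalg.inv(p['camera_matrix'])@[uv[0],uv[1],1]; E=np.array(p['E']); return E[:3,3],E[:3,:3]@d
def at_z(p,uv,z):
    c,d=ray(p,uv); return c+d*(z-c[2])/d[2]
def tri(obs):
    A=np.zeros((3,3));b=np.zeros(3)
    for p,uv in obs:
        c,d=ray(p,uv); d=d/np.linalg.norm(d); M=np.eye(3)-np.outer(d,d); A+=M;b+=M@c
    return np.linalg.solve(A,b)
def proj(p,X):
    E=np.linalg.inv(p['E']); q=p['camera_matrix']@(E[:3,:3]@X+E[:3,3]); return q[:2]/q[2]
E
python3 - <<'E'
from h import *
T,o=tool(); print({k:np.array(v) for k,v in o.items()}, robot.tips_ahead)
for n in ['scene','side','wrist']:
    p=shot(n); cv2.imwrite(f'pics/{n}0.png',p['img']); print(n,np.array(p['camera_matrix']).tolist(),np.array(p['E']))
    if n=='wrist': print(p['hand_eye'])
    for k in ['sleeve1','cap1','crate','kit','kit_drawer0_handle','nest','locker','drum','starter','screws','driver','spanner']:
        print(k,[(round(r['conf'],2),np.round(r['box']).tolist()) for r in spotter.trace(k,p)][:7])
E
```

```text
pics
{'time': array(0.), 'joint_positions': array([ 1.1119,  0.088 ,  1.3723, -0.0001,  1.6836, -0.1031]), 'qvel': array([-0.0005, -0.0011,  0.0009, -0.0007,  0.0006, -0.0005]), 'joint_torque': array([ -0.0017, -34.0182, -30.243 ,   0.0717,   0.033 ,  -0.0002]), 'tool_pos': array([0.1914, 0.5151, 0.2153]), 'ee_rot': array([-3.1394, -0.0002,  2.7857]), 'wrist_force': array([ 0.2683,  0.3954, -0.8045]), 'wrist_torque': array([ 0.0009,  0.0413, -0.0175]), 'finger_force': array(0.), 'width': array(0.094)} 0.011
scene [[544.6343138104468, 0.0, 278.12545203950236], [0.0, 544.6343138104468, 207.09694439544148], [0.0, 0.0, 1.0]] [[-0.6764  0.4378 -0.5923  1.7496]
 [ 0.7364  0.3868 -0.555   1.1131]
 [-0.0138 -0.8116 -0.5841  1.2849]
 [ 0.      0.      0.      1.    ]]
sleeve1 [(0.48, [234.0, 196.0, 7.0, 6.0])]
cap1 [(0.59, [373.0, 233.0, 12.0, 19.0]), (0.58, [341.0, 218.0, 11.0, 14.0]), (0.58, [324.0, 226.0, 76.0, 58.0])]
crate [(0.68, [275.0, 201.0, 46.0, 35.0]), (0.55, [321.0, 284.0, 28.0, 26.0])]
kit [(0.59, [136.0, 165.0, 131.0, 93.0])]
kit_drawer0_handle [(0.65, [188.0, 169.0, 74.0, 49.0
[... 1384 characters left out ...]
])]
wrist [[294.29944771170966, 0.0, 279.5717575709155], [0.0, 294.29944771170966, 208.80721467064978], [0.0, 0.0, 1.0]] [[ 0.3478  0.9032  0.2515  0.118 ]
 [ 0.9376 -0.335  -0.0936  0.5426]
 [-0.0002  0.2684 -0.9633  0.3858]
 [ 0.      0.      0.      1.    ]]
[[ 0.0006 -0.9633 -0.2684  0.0784]
 [ 1.      0.0007 -0.0002 -0.0003]
 [ 0.0004 -0.2684  0.9633 -0.1693]
 [ 0.      0.      0.      1.    ]]
sleeve1 []
cap1 [(0.64, [206.0, 302.0, 18.0, 17.0])]
crate [(0.64, [142.0, 347.0, 164.0, 54.0])]
kit []
kit_drawer0_handle []
nest [(0.56, [141.0, 348.0, 167.0, 48.0])]
locker []
drum []
starter [(0.21, [143.0, 351.0, 163.0, 46.0])]
screws []
driver []
spanner [(0.88, [321.0, 289.0, 53.0, 94.0])]
```

```bash
python3 - <<'E'
import cv2,numpy as np
a=cv2.imread('pics/scene0.png')[150:330,120:460]; b=cv2.imread('pics/side0.png')[150:400,110:480]
cv2.imwrite('pics/sc.png',cv2.resize(a,None,fx=2.35,fy=2.35,interpolation=2)); cv2.imwrite('pics/si.png',cv2.resize(b,None,fx=2.16,fy=2.16,interpolation=2))
E
```

```text
(no output)
```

View pics/sc.png

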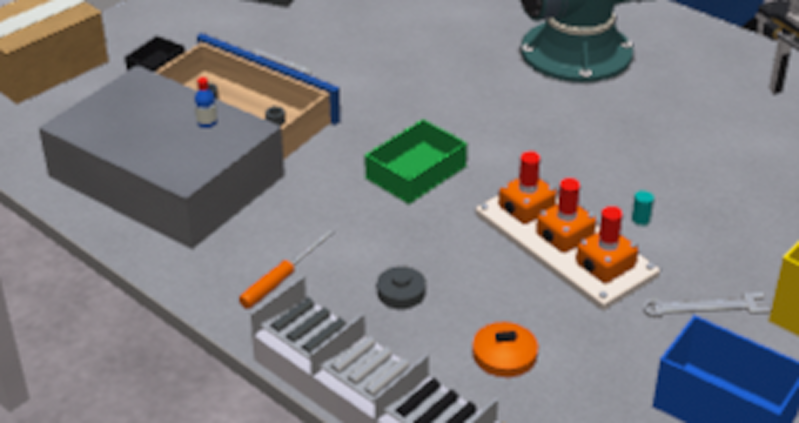

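View pics/si.png

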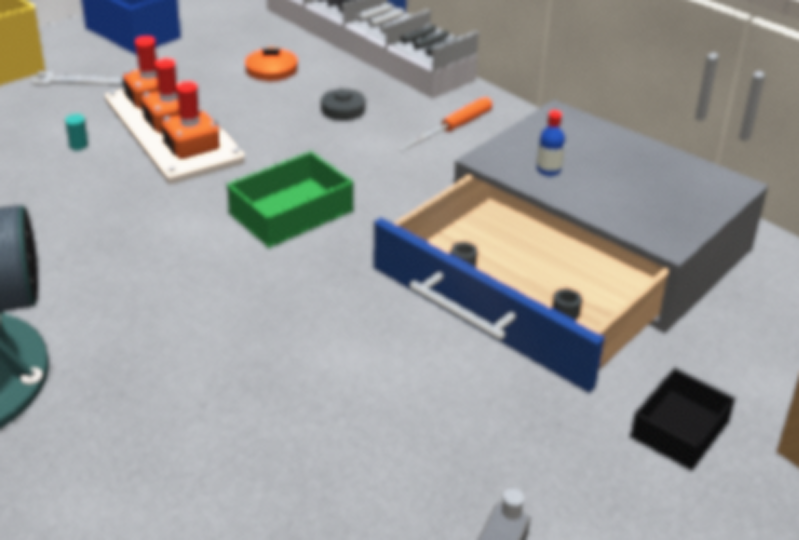

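Both views show three red caps on the nest (scene crop tops at (530,157), (569,183), (611,212)) and a turquoise look-alike beside it. The green crate lies between the nest and the cabinet. Two dark sleeves show in the open drawer (side crop (463,252) and (567,303)); the bottle hides part of one in the scene view. I'll triangulate these now.

```bash
python3 - <<'E'
from h import *
s=shot('scene'); d=shot('side')
S=lambda u,v:(s,(120+u/2.35,150+v/2.35)); D=lambda u,v:(d,(110+u/2.16,150+v/2.16))
def red(p,roi):
    h=cv2.cvtColor(p['img'],cv2.COLOR_BGR2HSV); m=((h[...,0]<5)|(h[...,0]>172))&(h[...,1]>190)&(h[...,2]>80)
    n,l,st,c=cv2.connectedComponentsWithStats(m.astype(np.uint8)); return [(c[i],st[i]) for i in range(1,n) if st[i][4]>25]
a=red(s,0);b=red(d,0)
print([(x[0],x[1]) for x in a]);print([(x[0],x[1]) for x in b])
P={'captop1?':[S(530,157),D(187,87)],'captop2':[S(569,183),D(165,63)],'captop3':[S(611,212),D(146,40)],
'sleeveA':[S(275,108),D(463,246)],'sleeveBtop':[S(210,87),D(567,295)],
'crateL':[S(367,155),D(312,154)],'crateFar':[S(424,123),D(230,187)],'crateR':[S(466,152),D(268,215)],'crateN':[S(408,183),D(351,185)],
'frontTopA':[S(198,36),D(600,340)],'frontTopB':[S(339,88),D(377,221)],
'cabA':[S(283,135),D(458,160)],'cabB':[S(193,197),D(560,103)],'cabC':[S(42,130),D(767,188)],
'nestL':[S(478,208),D(242,155)],'nestBot':[S(603,298),D(140,55)],'nestR':[S(657,268),D(107,95)],'turqtop':[S(644,196),D(75,119)],
'bottle':[S(203,80),D(555,117)],'screwsR':[S(184,45),D(672,372)],'drum':[S(402,280),D(343,97)],'handle0':[S(255,48),D(505,333)],'handle1':[S(310,70),D(414,285)]}
for k,v in P.items():
    X=tri(v); print(k,X,[np.round(np.linalg.norm(proj(p,X)-uv),1) for p,uv in v])
E
```

```text
[(array([344.8511, 221.4787]), array([341, 215,   8,  14,  94], dtype=int32)), (array([361.5521, 233.0104]), array([358, 226,   8,  15,  96], dtype=int32)), (array([379.2736, 245.1038]), array([375, 238,   9,  15, 106], dtype=int32))]
[(array([186.7855, 185.3633]), array([173, 167,  28,  37, 289], dtype=int32))]
captop1? [0.4521 0.2244 0.1181] [np.float64(0.4), np.float64(0.5)]
captop2 [0.4664 0.3069 0.1192] [np.float64(0.3), np.float64(0.3)]
captop3 [0.4835 0.3917 0.1203] [np.float64(0.4), np.float64(0.4)]
sleeveA [ 0.5532 -0.2327  0.0528] [np.float64(0.2), np.float64(0.3)]
sleeveBtop [ 0.5808 -0.3707  0.0492] [np.float64(0.6), np.float64(1.1)]
crateL [0.5418 0.0068 0.0707] [np.float64(7.2), np.float64(9.2)]
crateFar [0.4102 0.0115 0.0683] [np.float64(6.6), np.float64(9.3)]
crateR [0.4233 0.0435 0.0148] [np.float64(7.8), np.float64(10.4)]
crateN [0.5499 0.0245 0.017 ] [np.float64(8.3), np.float64(10.4)]
frontTopA [ 0.5167 -0.4675  0.0846] [np.float64(0.1), np.float64(0.2)]
frontTopB [ 0.4743 -0.1597  0.086 ] [np.float64(0.8), np.float64(1.2)]
cabA [ 0.6384 -0.1288  0.0919] [np.float64(1.3), np.float64(1.8)]
cabB [ 0.8452 -0.1162  0.0972] [np.float64(3.0), np.float64(3.5)]
cabC [ 0.8863 -0.4267  0.0948] [np.float64(0.8), np.float64(1.2)]
nestL [0.4985 0.1649 0.0147] [np.float64(0.4), np.float64(0.5)]
nestBot [0.5336 0.4545 0.0434] [np.float64(8.9), np.float64(8.4)]
nestR [0.4347 0.4511 0.0161] [np.float64(0.4), np.float64(0.4)]
turqtop [0.3377 0.3622 0.0468] [np.float64(0.5), np.float64(0.5)]
bottle [ 0.699  -0.2346  0.1811] [np.float64(0.3), np.float64(0.5)]
screwsR [ 0.5381 -0.5181  0.0607] [np.float64(5.3), np.float64(10.5)]
drum [0.7113 0.1933 0.0247] [np.float64(0.6), np.float64(0.6)]
handle0 [ 0.461  -0.3832  0.068 ] [np.float64(0.9), np.float64(1.6)]
handle1 [ 0.4442 -0.2595  0.0652] [np.float64(0.7), np.float64(1.2)]
```

Request:
servo_tool(
  commands=[-0.33,-0.099,-0.065,0,0,-9.8,0.094,-0.33,-0.099,-0.065,0,0,-9.8,0.094,-0.33,-0.099,-0.065,0,0,-9.8,0.094,-0.33,-0.099,-0.065,0,0,-9.8,0.094,-0.33,-0.099,-0.065,0,0,-9.8,0.094,-0.33,-0.099,-0.065,0,0,-9.8,0.094,-0.33,-0.099,-0.065,0,0,-9.8,0.06,-0.33,-0.099,-0.065,0,0,-9.8,0.06],
)

```text
time: 3.05
tool_pos: [0.4659, 0.3082, 0.2812]
ee_rot: [3.141, -0.001, 2.957]
wrist_force: [0.1, 0.3, -0.2]
width: 0.0777
finger_force: 0.0
```

```bash
python3 - <<'E'
from h import *
w=shot('wrist'); cv2.imwrite('pics/w1.png',w['img']); print(tool()[0])
for k in ['cap1','crate','nest']:
    print(k,[(round(r['conf'],2),np.round(r['box']).tolist()) for r in spotter.trace(k,w)][:7])
h=cv2.cvtColor(w['img'],cv2.COLOR_BGR2HSV); m=((h[...,0]<5)|(h[...,0]>172))&(h[...,1]>190)&(h[...,2]>80)
n,l,st,c=cv2.connectedComponentsWithStats(m.astype(np.uint8)); print([(c[i],st[i]) for i in range(1,n) if st[i][4]>50])
for X in [[0.4521,0.2244,.12],[0.4664,0.3069,.12],[0.4835,0.3917,.12]]: print(proj(w,np.array(X)))
E
```

```text
[[-0.9832  0.1825 -0.0008  0.4655]
 [ 0.1825  0.9832  0.0003  0.3085]
 [ 0.0009  0.0002 -1.      0.2812]
 [ 0.      0.      0.      1.    ]]
cap1 [(0.88, [266.0, 180.0, 27.0, 33.0]), (0.84, [335.0, 178.0, 30.0, 34.0]), (0.56, [189.0, 180.0, 37.0, 31.0]), (0.55, [290.0, 65.0, 21.0, 31.0])]
crate [(0.83, [35.0, 173.0, 110.0, 106.0])]
nest [(0.77, [184.0, 143.0, 191.0, 79.0])]
[(array([351.6961, 196.6169]), array([338, 181,  27,  30, 543], dtype=int32)), (array([279.9055, 197.8091]), array([268, 183,  24,  29, 508], dtype=int32)), (array([208.7436, 198.1117]), array([196, 184,  29,  28, 546], dtype=int32))]
[206.398 199.059]
[278.8733 198.2016]
[353.7529 199.3093]
```

View pics/w1.png

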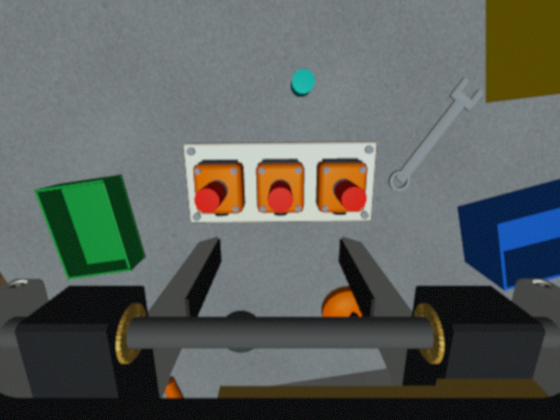

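The wrist view looks straight down on the nest: cap tops at (208,199), (280,199) and (353,198), crate on the left around (35-145,173-279), turquoise look-alike at (303,81). Now I'll fit the nest plate and crate poses.

```bash
cat >> h.py <<'E'
from scipy.optimize import minimize
def green(p):
    h=cv2.cvtColor(p['img'],cv2.COLOR_BGR2HSV); m=((h[...,0]>50)&(h[...,0]<72)&(h[...,1]>130)).astype(np.uint8)
    n,l,st,c=cv2.connectedComponentsWithStats(m); i=1+np.argmax(st[1:,4]); return (l==i).astype(np.uint8)
def fit(views,masks,x0,L,W,z0,z1):
    def cost(x):
        c=0
        for p,m in zip(views,masks):
            a=x[2]; Rz=np.array([[np.cos(a),-np.sin(a)],[np.sin(a),np.cos(a)]])
            pts=np.array([proj(p,np.array([*(Rz@[i*L/2,j*W/2]+x[:2]),z])) for i in(-1,1) for j in(-1,1) for z in(z0,z1)])
            q=np.zeros(m.shape,np.uint8); cv2.fillConvexPoly(q,np.round(cv2.convexHull((pts*16).astype(np.float32))).astype(np.int32),1,shift=4)
            c+=1-(q&m).sum()/max(1,(q|m).sum())
        return c/len(views)
    best=None
    for s in (np.array([[0,0,0],[.02,0,.1],[0,.02,.1],[-.01,-.01,-.1]]),np.array([[0,0,0],[.004,0,.03],[0,.004,.03],[-.002,-.002,-.03]])):
        r=minimize(cost,x0,method='Nelder-Mead',options=dict(initial_simplex=x0+s,xatol=1e-4,fatol=1e-4)); x0=r.x
    return r.x,r.fun
E
python3 - <<'E'
from h import *
w=shot('wrist'); s=shot('scene'); d=shot('side')
x0=np.array([.49,.03,0.])
for V in ([w],[s],[d],[s,w],[s,d,w]):
    print(fit(V,[green(p) for p in V],x0,.14,.10,0,.05))
h=cv2.cvtColor(w['img'],cv2.COLOR_BGR2HSV); m=((h[...,1]<40)&(h[...,2]>190)).astype(np.uint8)
n,l,st,c=cv2.connectedComponentsWithStats(m); i=1+np.argmax(st[1:,4]); print(st[i])
ct=np.argwhere(l==i)[:,::-1].astype(float); H=cv2.convexHull(ct.astype(np.float32))[:,0]
g=np.array([at_z(w,u,.018)[:2] for u in H],np.float32); (c,sz,a)=cv2.minAreaRect(g); print('nest',c,sz,a)
b=cv2.boxPoints((c,sz,a)); e=b[1]-b[0]; e2=b[2]-b[1]; L=e if np.linalg.norm(e)>np.linalg.norm(e2) else e2; L=L/np.linalg.norm(L); L*=np.sign(L[1])
for k in(-1,0,1): print('shaft',np.array(c)+L*.085*k)
for u in [(208.5,199),(280,199),(352.2,198)]: print('cap',at_z(w,u,.12))
E
```

```text
(array([ 0.4822,  0.0176, -0.1011]), np.float64(0.07719546742209626))
(array([0.49, 0.03, 0.  ]), np.float64(1.0))
(array([0.49, 0.03, 0.  ]), np.float64(1.0))
(array([ 0.4822,  0.0176, -0.1011]), np.float64(0.5385977337110481))
(array([ 0.4822,  0.0176, -0.1011]), np.float64(0.6923984891406988))
[ 184  144  191   78 5643]
nest (0.4685177505016327, 0.30769553780555725) (0.275235116481781, 0.11560501158237457) 80.10320281982422
shaft [0.4539 0.224 ]
shaft [0.4685 0.3077]
shaft [0.4831 0.3914]
cap [0.4523 0.2272 0.12  ]
cap [0.4672 0.3085 0.12  ]
cap [0.4811 0.3907 0.12  ]
```

Request:
servo_tool(
  commands=[-0.003,-0.0844,0.05,0,0,0,0.06,-0.003,-0.0844,0.05,0,0,0,0.06,-0.003,-0.0844,0.105,0,0,0,0.06,-0.003,-0.0844,0.155,0,0,0,0.06,-0.003,-0.0844,0.181,0,0,0,0.06,-0.003,-0.0844,0.181,0,0,0,0.02,-0.003,-0.0844,0.181,0,0,0,0.02,-0.003,-0.0844,0.181,0,0,0,0.02,-0.003,-0.0844,0.181,0,0,0,0.02,-0.003,-0.0844,0.181,0,0,0,0.02],
)

```text
time: 4.65
tool_pos: [0.455, 0.2246, 0.1023]
ee_rot: [3.14, 0.003, 2.957]
wrist_force: [0.0, -0.2, 5.3]
width: 0.0287
finger_force: 30.0
```

Request:
servo_tool(
  commands=[0,0,-0.06,0,0,0,0.02,0,0,-0.075,0,0,0,0.02,-0.028,-0.053,-0.075,0,0,0,0.02,-0.056,-0.105,-0.075,0,0,0,0.02,-0.084,-0.157,-0.075,0,0,0,0.02,-0.104,-0.195,-0.075,0,0,0,0.02,-0.104,-0.195,-0.03,0,0,0,0.02,-0.104,-0.195,0.02,0,0,0,0.02,-0.104,-0.195,0.055,0,0,0,0.02,-0.104,-0.195,0.062,0,0,0,0.02],
)

```text
time: 5.9
tool_pos: [0.5171, 0.0137, 0.0348]
ee_rot: [-3.141, -0.008, 2.957]
wrist_force: [-2.6, 0.4, 2.0]
width: 0.0288
finger_force: 30.0
```

Request:
servo_tool(
  commands=[0,0,0,0,0,0,0.045,0,0,0,0,0,0,0.045,0,0,0,0,0,0,0.045,0,0,-0.06,0,0,0,0.045,0,0,-0.12,0,0,0,0.06,0,0,-0.16,0,0,0,0.06,0,0,-0.16,0,0,0,0.06],
)

```text
time: 6.78
tool_pos: [0.5229, 0.0134, 0.2042]
ee_rot: [3.14, 0.011, 2.957]
wrist_force: [-0.0, -0.8, -0.4]
width: 0.0596
finger_force: 0.0
```

```bash
python3 - <<'E'
from h import *
print(tool()[0])
w=shot('wrist'); cv2.imwrite('pics/w2.png',w['img'])
m=green(w); m=cv2.morphologyEx(m,cv2.MORPH_CLOSE,np.ones((25,25)))
print(fit([w],[m],np.array([.48,.02,-.1]),.14,.10,0,.05))
E
```

```text
[[-0.9829  0.1835  0.0112  0.5229]
 [ 0.1835  0.983  -0.0008  0.0134]
 [-0.0112  0.0013 -0.9999  0.2042]
 [ 0.      0.      0.      1.    ]]
(array([ 0.4811,  0.0196, -0.0937]), np.float64(0.07038619688784975))
```

View pics/w2.png

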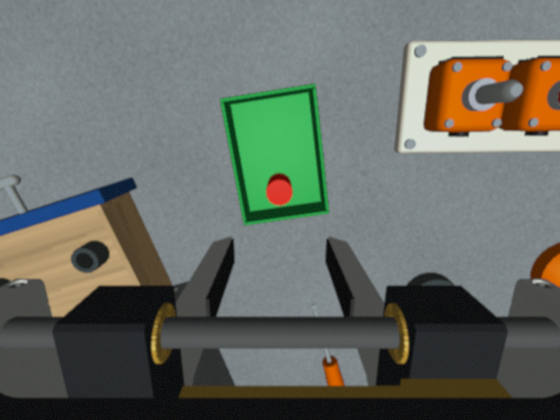

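Cap 1 stands in the crate at (279,190) and shaft 1 is bare. Next is cap 2.

Request:
servo_tool(
  commands=[0.022,0.056,0,0,0,0,0.06,0.044,0.112,0,0,0,0,0.06,0.066,0.168,0,0,0,0,0.06,0.088,0.224,0,0,0,0,0.06,0.109,0.279,0,0,0,0,0.06,0.109,0.279,0.02,0,0,0,0.06,0.109,0.279,0.07,0,0,0,0.06,0.109,0.279,0.1,0,0,0,0.06,0.109,0.279,0.102,0,0,0,0.06,0.109,0.279,0.102,0,0,0,0.02],
)

```text
time: 8.07
tool_pos: [0.4644, 0.3078, 0.0965]
ee_rot: [-3.141, -0.0, 2.957]
wrist_force: [0.2, 0.5, 0.9]
width: 0.0532
finger_force: 0.0
```

Request:
servo_tool(
  commands=[0,0,0,0,0,0,0.02,0,0,0,0,0,0,0.02,0,0,0,0,0,0,0.02,0,0,0,0,0,0,0.02],
)

```text
time: 8.57
tool_pos: [0.4652, 0.3082, 0.0979]
ee_rot: [3.14, 0.002, 2.957]
wrist_force: [0.4, -0.2, 4.8]
width: 0.03
finger_force: 30.0
```

Request:
servo_tool(
  commands=[0,0,-0.06,0,0,0,0.02,0,0,-0.08,0,0,0,0.02,-0.013,-0.056,-0.08,0,0,0,0.02,-0.026,-0.112,-0.08,0,0,0,0.02,-0.04,-0.168,-0.08,0,0,0,0.02,-0.053,-0.224,-0.08,0,0,0,0.02,-0.068,-0.28,-0.08,0,0,0,0.02,-0.068,-0.28,-0.07,0,0,0,0.02,-0.068,-0.28,-0.02,0,0,0,0.02,-0.068,-0.28,0.03,0,0,0,0.02],
)

```text
time: 9.82
tool_pos: [0.4799, 0.0211, 0.0652]
ee_rot: [3.141, 0.001, 2.957]
wrist_force: [0.2, -0.2, -0.8]
width: 0.0301
finger_force: 29.9
```

Request:
servo_tool(
  commands=[0,0,0.028,0,0,0,0.02,0,0,0.03,0,0,0,0.02,0,0,0.03,0,0,0,0.045,0,0,0.03,0,0,0,0.045,0,0,0.03,0,0,0,0.045,0,0,-0.03,0,0,0,0.045,0,0,-0.09,0,0,0,0.06,0,0,-0.14,0,0,0,0.06,0,0,-0.14,0,0,0,0.06],
)

```text
time: 10.95
tool_pos: [0.4827, 0.0198, 0.2129]
ee_rot: [3.14, 0.012, 2.957]
wrist_force: [1.3, -0.1, 0.2]
width: 0.0599
finger_force: 0.0
```

```bash
python3 - <<'E'
from h import *
T,o=tool(); print(T[:3,3],o['time'])
X=np.array([.482,.391,.100]); print(T[:3,:3].T@(X-T[:3,3]))
E
```

```text
[0.4827 0.0198 0.2129] 10.95
[0.0703 0.3645 0.1126]
```

Request:
servo_tool(
  commands=[0.012,0.06,0,0,0,0,0.06,0.024,0.12,0,0,0,0,0.06,0.036,0.18,0,0,0,0,0.06,0.048,0.24,0,0,0,0,0.06,0.06,0.3,0,0,0,0,0.06,0.07,0.364,0,0,0,0,0.06,0.07,0.364,0.02,0,0,0,0.06,0.07,0.364,0.07,0,0,0,0.06,0.07,0.364,0.105,0,0,0,0.06,0.07,0.364,0.109,0,0,0,0.06],
)

```text
time: 12.2
tool_pos: [0.4754, 0.3891, 0.0927]
ee_rot: [-3.135, -0.006, 2.957]
wrist_force: [-0.5, 0.3, 0.1]
width: 0.0601
finger_force: 0.0
```

Request:
servo_tool(
  commands=[0,0,0,0,0,0,0.02,0,0,0,0,0,0,0.02,0,0,0,0,0,0,0.02,0,0,0,0,0,0,0.02,0,0,0,0,0,0,0.02],
)

```text
time: 12.82
tool_pos: [0.4786, 0.3913, 0.0992]
ee_rot: [3.139, 0.002, 2.957]
wrist_force: [0.5, 0.3, 5.4]
width: 0.0291
finger_force: 29.9
```

```bash
python3 - <<'E'
from h import *
T,o=tool(); print(T[:3,3],o['time'])
X=np.array([.441,.024,.040]); print(T[:3,:3].T@(X-T[:3,3]))
E
```

```text
[0.4786 0.3913 0.0992] 12.825
[-0.0304 -0.3681  0.0584]
```

Request:
servo_tool(
  commands=[0,0,-0.06,0,0,0,0.02,0,0,-0.08,0,0,0,0.02,-0.005,-0.06,-0.08,0,0,0,0.02,-0.01,-0.12,-0.08,0,0,0,0.02,-0.015,-0.18,-0.08,0,0,0,0.02,-0.02,-0.24,-0.08,0,0,0,0.02,-0.025,-0.3,-0.08,0,0,0,0.02,-0.03,-0.35,-0.08,0,0,0,0.02,-0.03,-0.368,-0.08,0,0,0,0.02,-0.03,-0.368,-0.06,0,0,0,0.02],
)

```text
time: 14.08
tool_pos: [0.4405, 0.0218, 0.1587]
ee_rot: [3.141, 0.004, 2.954]
wrist_force: [-0.5, 0.8, 0.6]
width: 0.0294
finger_force: 29.8
```

Request:
servo_tool(
  commands=[0,0,0.05,0,0,0,0.02,0,0,0.1,0,0,0,0.02,0,0,0.118,0,0,0,0.02,0,0,0.118,0,0,0,0.02,0,0,0.118,0,0,0,0.045,0,0,0.118,0,0,0,0.045,0,0,0.118,0,0,0,0.045,0,0,0.06,0,0,0,0.045,0,0,0,0,0,0,0.06,0,0,-0.12,0,0,0,0.06],
)

```text
time: 15.32
tool_pos: [0.4394, 0.0235, 0.2222]
ee_rot: [3.141, 0.001, 2.957]
wrist_force: [0.8, -0.6, 0.3]
width: 0.059
finger_force: 0.0
```

```bash
python3 - <<'E'
from h import *
T,o=tool(); print(T[:3,3],o['time'])
X=np.array([.52,-.28,.33]); print(T[:3,:3].T@(X-T[:3,3]))
E
```

```text
[0.4394 0.0235 0.2222] 15.325
[-0.135  -0.2835 -0.1078]
```

Request:
servo_tool(
  commands=[-0.025,-0.05,-0.03,0,0,0,0.06,-0.05,-0.1,-0.06,0,0,0,0.06,-0.075,-0.15,-0.09,0,0,0,0.06,-0.1,-0.2,-0.108,0,0,0,0.06,-0.12,-0.25,-0.108,0,0,0,0.06,-0.135,-0.283,-0.108,0,0,0,0.06,-0.135,-0.283,-0.108,0,0,0,0.06,-0.135,-0.283,-0.108,0,0,0,0.06],
)

```text
time: 16.32
tool_pos: [0.5204, -0.2789, 0.3282]
ee_rot: [3.141, 0.0, 2.957]
wrist_force: [-0.4, -0.0, 0.3]
width: 0.0599
finger_force: 0.0
```

```bash
python3 - <<'E'
from h import *
T,o=tool(); print(T[:3,3],o['time'],o['qvel'])
w=shot('wrist'); cv2.imwrite('pics/w3.png',w['img'])
print([(round(r['conf'],2),np.round(r['box']).tolist()) for r in spotter.trace('sleeve1',w)][:7])
for X in [[.5532,-.2327,.048],[.5808,-.3707,.048]]: print(proj(w,np.array(X)))
E
```

```text
[ 0.5204 -0.2789  0.3282] 16.325 [ 0.0197 -0.0213  0.006  -0.0014  0.0001 -0.0015]
[(0.64, [220.0, 215.0, 20.0, 24.0]), (0.51, [300.0, 185.0, 24.0, 25.0]), (0.27, [450.0, 107.0, 42.0, 21.0])]
[312.6246 194.6427]
[230.6302 226.3482]
```

View pics/w3.png

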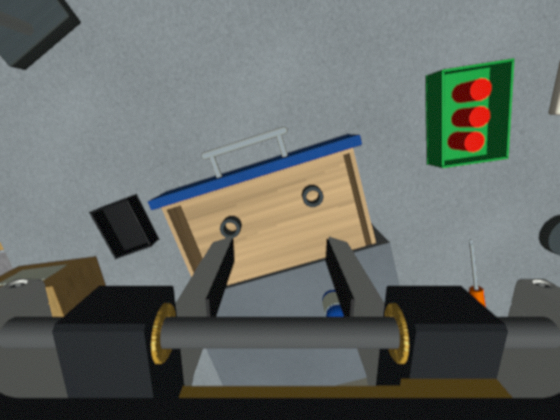

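The crate holds all three red caps. The drawer holds exactly two sleeves, at (312,195) and (231,226), which matches my triangulation. I'll hover over sleeve A.

Request:
servo_tool(
  commands=[-0.024,0.051,0.05,0,0,0,0.06,-0.024,0.051,0.1,0,0,0,0.06,-0.024,0.051,0.128,0,0,0,0.06,-0.024,0.051,0.128,0,0,0,0.06,-0.024,0.051,0.128,0,0,0,0.06],
)

```text
time: 17.05
tool_pos: [0.5542, -0.2336, 0.2024]
ee_rot: [-3.141, 0.004, 2.958]
wrist_force: [0.2, 0.4, -0.1]
width: 0.0601
finger_force: 0.0
```

```bash
cat >> h.py <<'E'
def sleeve(p,X0,z):
    # rectify the plane at height z round X0: 0.25 mm/px, dark ring
    g=np.arange(-.045,.045,.00025); n=len(g)
    q=np.array([[proj(p,np.array([X0[0]+a,X0[1]+b,z])) for b in g] for a in g],np.float32)
    return cv2.remap(p['img'],q,None,cv2.INTER_LINEAR)
E
python3 - <<'E'
from h import *
T,o=tool(); print(T[:3,3],o['time'])
w=shot('wrist'); im=sleeve(w,(.5532,-.2327),.048); cv2.imwrite('pics/r1.png',im)
g=cv2.GaussianBlur(cv2.cvtColor(im,cv2.COLOR_BGR2GRAY),(9,9),0)
print(cv2.HoughCircles(g,cv2.HOUGH_GRADIENT,1,20,param1=60,param2=12,minRadius=36,maxRadius=80))
E
```

```text
[ 0.5542 -0.2336  0.2024] 17.05
[[[178.5 192.5  65.8]
  [182.5 170.5  58. ]
  [197.5 199.5  46.2]
  [164.5 148.5  69.6]
  [204.5 168.5  37.4]]]
```

View pics/r1.png

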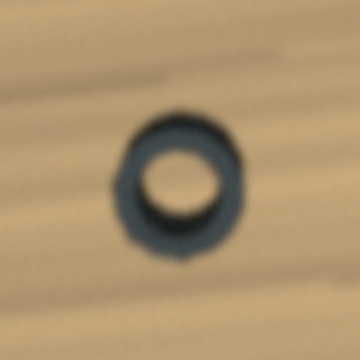

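The rectified crop shows the ring's top centred near (180,192), so sleeve A is at about (0.556, -0.2326). I'll descend and grip it.

Request:
servo_tool(
  commands=[-0.002,0.001,0.055,0,0,0,0.06,-0.002,0.001,0.105,0,0,0,0.06,-0.002,0.001,0.145,0,0,0,0.06,-0.002,0.001,0.164,0,0,0,0.06,-0.002,0.001,0.164,0,0,0,0.06,-0.002,0.001,0.164,0,0,0,0.02,-0.002,0.001,0.164,0,0,0,0.02,-0.002,0.001,0.164,0,0,0,0.02,-0.002,0.001,0.164,0,0,0,0.02,-0.002,0.001,0.164,0,0,0,0.02],
)

```text
time: 18.35
tool_pos: [0.5563, -0.2333, 0.0373]
ee_rot: [-3.141, 0.002, 2.957]
wrist_force: [-0.6, 1.2, 5.8]
width: 0.0323
finger_force: 30.0
```

```bash
python3 - <<'E'
from h import *
T,o=tool(); print(T[:3,3],o['time'],o['width'],o['finger_force'],o['wrist_force'])
X=np.array([.4535,.2245,.24]); print(T[:3,:3].T@(X-T[:3,3]))
E
```

```text
[ 0.5563 -0.2333  0.0373] 18.35 0.03231252418263079 30.001175296492875 [-0.5954  1.1516  5.8466]
[ 0.1847  0.4311 -0.2032]
```

Request:
servo_tool(
  commands=[0,0,-0.06,0,0,0,0.02,0,0,-0.12,0,0,0,0.02,0.01,0.03,-0.16,0,0,0,0.02,0.03,0.08,-0.19,0,0,0,0.02,0.055,0.135,-0.203,0,0,0,0.02,0.08,0.19,-0.203,0,0,0,0.02,0.105,0.245,-0.203,0,0,0,0.02,0.13,0.3,-0.203,0,0,0,0.02,0.155,0.355,-0.203,0,0,0,0.02,0.175,0.405,-0.203,0,0,0,0.02],
)

```text
time: 19.6
tool_pos: [0.4568, 0.1988, 0.2382]
ee_rot: [-3.141, -0.001, 2.957]
wrist_force: [0.8, -0.6, -1.2]
width: 0.0321
finger_force: 30.0
```

Request:
servo_tool(
  commands=[0.01,0.026,0,0,0,0,0.02,0.01,0.026,0,0,0,0,0.02,0.01,0.026,0,0,0,0,0.02,0.01,0.026,0,0,0,0,0.02],
)

```text
time: 20.1
tool_pos: [0.4532, 0.2233, 0.2388]
ee_rot: [-3.141, -0.0, 2.955]
wrist_force: [-0.2, -0.2, -1.7]
width: 0.0325
finger_force: 30.0
```

```bash
python3 - <<'E'
from h import *
T,o=tool(); print(T[:3,3],o['time'],o['width'])
w=shot('wrist'); im=sleeve(w,(.4535,.2245),.112); b=sleeve(w,(.4535,.2245),.072)
cv2.imwrite('pics/r2.png',np.hstack([im,b])); 
E
```

```text
[0.4532 0.2233 0.2388] 20.1 0.03249289673910617
```

View pics/r2.png

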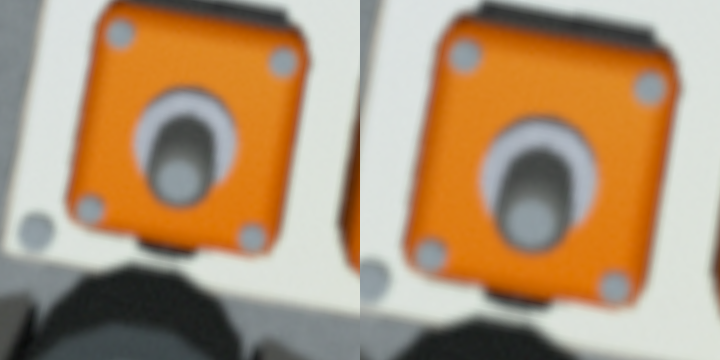

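The shaft top sits at (178,183) in the left crop, so it is at about (0.4543, 0.2241), which agrees with the nest fit. I'll lower the sleeve onto it partway and check the force.

Request:
servo_tool(
  commands=[-0.001,0.001,0.04,0,0,0,0.02,-0.001,0.001,0.08,0,0,0,0.02,-0.001,0.001,0.1,0,0,0,0.02,-0.001,0.001,0.105,0,0,0,0.02,-0.001,0.001,0.113,0,0,0,0.02,-0.001,0.001,0.121,0,0,0,0.02,-0.001,0.001,0.129,0,0,0,0.02,-0.001,0.001,0.129,0,0,0,0.02,-0.001,0.001,0.129,0,0,0,0.02],
)

```text
time: 21.28
tool_pos: [0.4542, 0.2254, 0.1102]
ee_rot: [3.141, 0.0, 2.957]
wrist_force: [0.8, 0.7, -0.6]
width: 0.0325
finger_force: 30.0
```

Request:
servo_tool(
  commands=[0,0,0.008,0,0,0,0.02,0,0,0.015,0,0,0,0.02,0,0,0.02,0,0,0,0.02,0,0,0.0235,0,0,0,0.02,0,0,0.0235,0,0,0,0.02],
)

```text
time: 21.9
tool_pos: [0.4539, 0.2253, 0.0873]
ee_rot: [-3.142, -0.0, 2.957]
wrist_force: [-2.8, -0.7, 3.4]
width: 0.0324
finger_force: 30.0
```

Request:
servo_tool(
  commands=[0,0,0,0,0,0,0.06,0,0,0,0,0,0,0.06,0,0,0,0,0,0,0.06,0,0,0,0,0,0,0.06,0,0,-0.05,0,0,0,0.06,0,0,-0.11,0,0,0,0.06,0,0,-0.15,0,0,0,0.06,0,0,-0.153,0,0,0,0.06,0,0,-0.153,0,0,0,0.06],
)

```text
time: 23.02
tool_pos: [0.4537, 0.2251, 0.2383]
ee_rot: [-3.141, -0.001, 2.957]
wrist_force: [0.7, 0.2, 0.3]
width: 0.0601
finger_force: 0.0
```

```bash
python3 - <<'E'
from h import *
T,o=tool(); print(T[:3,3],o['time'],o['width'])
X=np.array([.581,-.371,.21]); print(T[:3,:3].T@(X-T[:3,3]))
w=shot('wrist'); cv2.imwrite('pics/r3.png',np.hstack([sleeve(w,(.4535,.2245),.112),sleeve(w,(.4535,.2245),.098)])); 
E
```

```text
[0.4537 0.2251 0.2383] 23.025 0.060099752821722675
[-0.2346 -0.5626  0.0284]
```

View pics/r3.png

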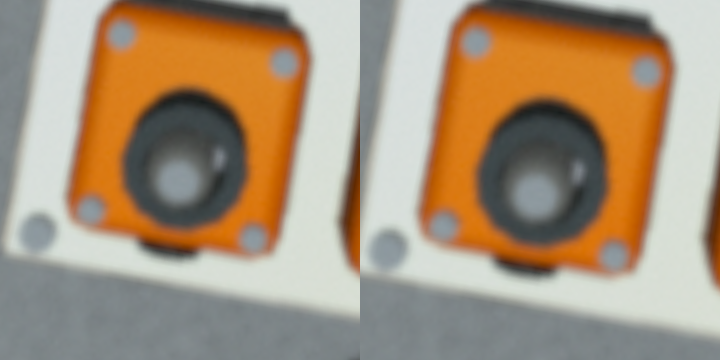

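Sleeve A sits around shaft 1, its top ring at the expected height. On to sleeve B.

Request:
servo_tool(
  commands=[-0.024,-0.057,0,0,0,0,0.06,-0.048,-0.114,0,0,0,0,0.06,-0.072,-0.171,0,0,0,0,0.06,-0.096,-0.228,0,0,0,0,0.06,-0.12,-0.285,0,0,0,0,0.06,-0.144,-0.342,0,0,0,0,0.06,-0.168,-0.399,0,0,0,0,0.06,-0.192,-0.456,0,0,0,0,0.06,-0.215,-0.51,0,0,0,0,0.06,-0.234,-0.555,0.02,0,0,0,0.06],
)

```text
time: 24.32
tool_pos: [0.5821, -0.3656, 0.2178]
ee_rot: [3.141, -0.001, 2.956]
wrist_force: [0.1, 0.9, 1.3]
width: 0.0603
finger_force: 0.0
```

Request:
servo_tool(
  commands=[0,-0.007,0.012,0,0,0,0.06,0,-0.007,0.012,0,0,0,0.06,0,-0.007,0.012,0,0,0,0.06,0,-0.007,0.012,0,0,0,0.06],
)

```text
time: 24.82
tool_pos: [0.5814, -0.3688, 0.2093]
ee_rot: [-3.141, 0.002, 2.959]
wrist_force: [0.5, 0.5, 0.5]
width: 0.0603
finger_force: 0.0
```

```bash
python3 - <<'E'
from h import *
T,o=tool(); print(T,o['time'],o['width'],o['joint_positions'])
w=shot('wrist'); cv2.imwrite('pics/r4.png',sleeve(w,(.581,-.371),.048)); 
E
```

```text
[[-0.9833  0.1819  0.0021  0.5814]
 [ 0.1819  0.9833 -0.0013 -0.3688]
 [-0.0023 -0.0009 -1.      0.2093]
 [ 0.      0.      0.      1.    ]] 24.825 0.06032046834985046 [-0.6477  0.4023  1.0027  0.0003  1.7341 -2.0356]
```

View pics/r4.png

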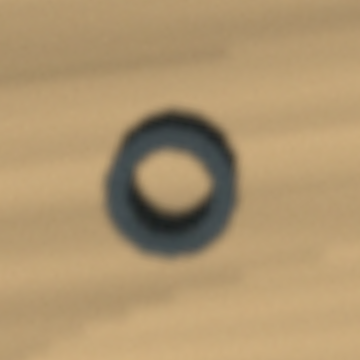

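Request:
servo_tool(
  commands=[-0.003,-0.004,0.055,0,0,0,0.06,-0.003,-0.004,0.105,0,0,0,0.06,-0.003,-0.004,0.15,0,0,0,0.06,-0.003,-0.004,0.171,0,0,0,0.06,-0.003,-0.004,0.171,0,0,0,0.06,-0.003,-0.004,0.171,0,0,0,0.02,-0.003,-0.004,0.171,0,0,0,0.02,-0.003,-0.004,0.171,0,0,0,0.02,-0.003,-0.004,0.171,0,0,0,0.02,-0.003,-0.004,0.171,0,0,0,0.02],
)

```text
time: 26.12
tool_pos: [0.5835, -0.3746, 0.0374]
ee_rot: [3.142, 0.001, 2.957]
wrist_force: [0.6, 1.5, 4.4]
width: 0.0322
finger_force: 30.0
```

```bash
python3 - <<'E'
from h import *
T,o=tool(); print(T[:3,3],o['time'],o['width'],o['finger_force'],o['wrist_force'])
X=np.array([.4685,.3078,.24]); print(T[:3,:3].T@(X-T[:3,3]))
E
```

```text
[ 0.5835 -0.3746  0.0374] 26.125 0.03218727235577123 30.000890699448064 [0.5802 1.5098 4.4211]
[ 0.2381  0.6497 -0.2029]
```

Request:
servo_tool(
  commands=[0,0,-0.06,0,0,0,0.02,0,0,-0.12,0,0,0,0.02,0.008,0.03,-0.16,0,0,0,0.02,0.025,0.08,-0.19,0,0,0,0.02,0.045,0.135,-0.203,0,0,0,0.02,0.066,0.192,-0.203,0,0,0,0.02,0.087,0.249,-0.203,0,0,0,0.02,0.108,0.306,-0.203,0,0,0,0.02,0.129,0.363,-0.203,0,0,0,0.02,0.15,0.42,-0.203,0,0,0,0.02],
)

```text
time: 27.38
tool_pos: [0.512, 0.0673, 0.2389]
ee_rot: [-3.141, -0.0, 2.956]
wrist_force: [1.0, 0.5, -0.3]
width: 0.0326
finger_force: 30.0
```

Request:
servo_tool(
  commands=[0.021,0.057,0,0,0,0,0.02,0.042,0.114,0,0,0,0,0.02,0.063,0.171,0,0,0,0,0.02,0.08,0.215,0,0,0,0,0.02,0.088,0.23,0,0,0,0,0.02,0.088,0.23,0,0,0,0,0.02,0.088,0.23,0,0,0,0,0.02,0.088,0.23,0,0,0,0,0.02],
)

```text
time: 28.38
tool_pos: [0.4691, 0.3065, 0.2396]
ee_rot: [-3.141, 0.0, 2.954]
wrist_force: [0.4, -1.2, -0.6]
width: 0.0326
finger_force: 30.0
```

```bash
python3 - <<'E'
from h import *
T,o=tool(); print(T[:3,3],o['time'],o['width'])
w=shot('wrist'); cv2.imwrite('pics/r5.png',np.hstack([sleeve(w,(.4685,.3078),.112),sleeve(w,(.4685,.3078),.072)])); 
E
```

```text
[0.4691 0.3065 0.2396] 28.375 0.032642929815468215
```

View pics/r5.png

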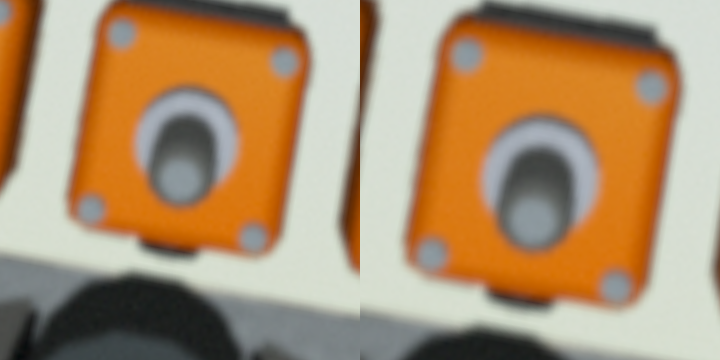

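Request:
servo_tool(
  commands=[0,0.001,0.04,0,0,0,0.02,0,0.001,0.08,0,0,0,0.02,0,0.001,0.1,0,0,0,0.02,0,0.001,0.105,0,0,0,0.02,0,0.001,0.113,0,0,0,0.02,0,0.001,0.121,0,0,0,0.02,0,0.001,0.129,0,0,0,0.02,0,0.001,0.129,0,0,0,0.02,0,0.001,0.129,0,0,0,0.02],
)

```text
time: 29.55
tool_pos: [0.4689, 0.3092, 0.1107]
ee_rot: [3.141, 0.0, 2.957]
wrist_force: [-0.3, 0.5, -0.8]
width: 0.0324
finger_force: 30.0
```

Request:
servo_tool(
  commands=[0,0,0.008,0,0,0,0.02,0,0,0.015,0,0,0,0.02,0,0,0.02,0,0,0,0.02,0,0,0.0238,0,0,0,0.02,0,0,0.0238,0,0,0,0.02],
)

```text
time: 30.18
tool_pos: [0.4687, 0.3091, 0.0873]
ee_rot: [3.141, 0.0, 2.957]
wrist_force: [-2.0, -1.8, 3.1]
width: 0.0323
finger_force: 30.0
```

Request:
servo_tool(
  commands=[0,0,0,0,0,0,0.06,0,0,0,0,0,0,0.06,0,0,0,0,0,0,0.06,0,0,0,0,0,0,0.06,0,0,-0.05,0,0,0,0.06,0,0,-0.11,0,0,0,0.06,0,0,-0.17,0,0,0,0.06,0,0,-0.2,0,0,0,0.06,0,0,-0.2,0,0,0,0.06],
)

```text
time: 31.3
tool_pos: [0.4698, 0.3096, 0.2901]
ee_rot: [3.137, 0.006, 2.957]
wrist_force: [-0.9, 0.7, -0.0]
width: 0.0599
finger_force: 0.0
```

```bash
python3 - <<'E'
from h import *
T,o=tool(); print(T[:3,3],o['time'],o['width'],o['joint_positions'])
w=shot('wrist'); cv2.imwrite('pics/w5.png',w['img'])
s=shot('side'); cv2.imwrite('pics/s5.png',np.hstack([w['img'],s['img']])[:, :]); c=cv2.resize(s['img'][150:360,110:480],None,fx=1.05,fy=1.05)
a=w['img'][100:330]; k=cv2.resize(c,(int(c.shape[1]*1.44),int(c.shape[0]*1.44)))
W=max(a.shape[1],k.shape[1]); pad=lambda i:cv2.copyMakeBorder(i,0,0,0,W-i.shape[1],0); cv2.imwrite('pics/m5.png',np.vstack([pad(a),pad(k)]))
E
```

```text
[0.4698 0.3096 0.2901] 31.3 0.05986860001875004 [ 0.4819  0.1082  1.2035  0.      1.8229 -0.9041]
```

View pics/m5.png

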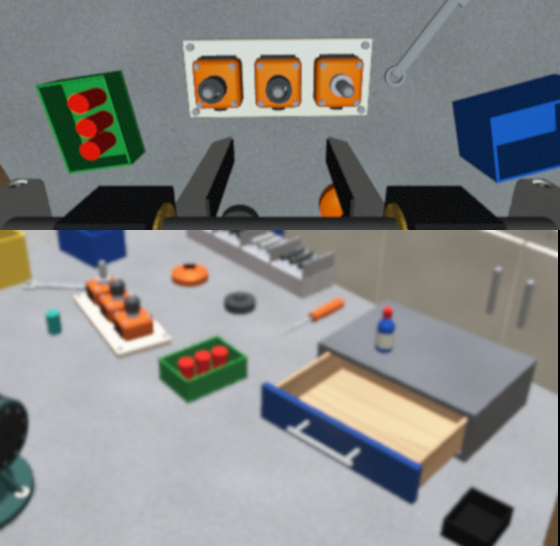

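Sleeves sit around shafts 1 and 2, shaft 3 stays bare, and the crate holds three caps. The drawer looks empty and nothing else has moved. I'll work out the push on the handle.

```bash
python3 - <<'E'
from h import *
T,o=tool(); w=shot('wrist'); P=np.eye(4); P[:3,:3]=R.from_euler('xyz',[3.141,0,2.957]).as_matrix(); P[:3,3]=[.5204,-.2789,.3282]
w['E']=P@w['hand_eye']
a,b=at_z(w,(206,156),.066),at_z(w,(285,131),.066); print('handle',a,b,np.linalg.norm(a-b))
d=(b-a)/np.linalg.norm(b-a); yaw=np.arctan2(-d[0],d[1]); f=at_z(w,(150,204),.088),at_z(w,(360,138),.088); e=f[1]-f[0]; print('yaw',np.degrees(yaw),'front',f,np.degrees(np.arctan2(-e[0],e[1])))
kx=np.array([np.cos(yaw),np.sin(yaw),0]); h=(a+b)/2
S=h-kx*.05; S[2]=.14; print('start',S,T[:3,:3].T@(S-T[:3,3]), 'cab corner proj on kx from handle',(np.array([.6384,-.1288,0])-h)@kx)
E
```

```text
handle [ 0.4638 -0.3771  0.066 ] [ 0.4502 -0.2583  0.066 ] 0.11958905521125843
yaw 6.492944256513729 front (array([ 0.5142, -0.4675,  0.088 ]), array([ 0.4775, -0.1605,  0.088 ])) 6.824445636516973
start [ 0.4073 -0.3234  0.14  ] [-0.0563 -0.6325  0.1458] cab corner proj on kx from handle 0.20159049144343033
```

Request:
servo_tool(
  commands=[-0.005,-0.06,0,0,0,-5,0.01,-0.01,-0.12,0,0,0,-10,0.01,-0.016,-0.18,0,0,0,-15,0,-0.021,-0.24,0.01,0,0,-17,0,-0.026,-0.3,0.03,0,0,-17,0,-0.031,-0.36,0.05,0,0,-17,0,-0.037,-0.42,0.06,0,0,-17,0,-0.043,-0.48,0.07,0,0,-17,0,-0.048,-0.54,0.08,0,0,-17,0,-0.053,-0.6,0.09,0,0,-17,0],
)

```text
time: 32.7
tool_pos: [0.409, -0.2915, 0.1935]
ee_rot: [3.138, -0.003, -3.03]
wrist_force: [1.4, 0.3, 0.1]
width: 0.0006
finger_force: 0.0
```

Request:
servo_tool(
  commands=[0,0,0,0,0,0,0,0,0,0,0,0,0,0,0,0,0,0,0,0,0],
)

```text
time: 33.08
tool_pos: [0.4108, -0.2889, 0.1964]
ee_rot: [3.141, -0.0, -3.028]
wrist_force: [-0.6, -0.3, -0.6]
width: 0.0005
finger_force: 0.0
```

```bash
python3 - <<'E'
from h import *
T,o=tool(); print(T,o['time'],o['width'],o['joint_positions'])
for S in ([.4073,-.3234,.05],[.6074,-.2996,.05]): print(T[:3,:3].T@(np.array(S)-T[:3,3]))
E
```

```text
[[-0.9935 -0.1138 -0.0002  0.4108]
 [-0.1138  0.9935  0.0008 -0.2889]
 [ 0.0001  0.0008 -1.      0.1964]
 [ 0.      0.      0.      1.    ]] 33.075 0.0004591567162517806 [-0.7262 -0.0141  1.515   0.0005  1.6414 -2.411 ]
[ 0.0074 -0.0339  0.1464]
[-0.1941 -0.0331  0.1464]
```

Request:
servo_tool(
  commands=[0.007,-0.033,0,0,0,6,0,0.007,-0.033,0.05,0,0,6,0,0.007,-0.033,0.1,0,0,6,0,0.007,-0.033,0.146,0,0,6,0,0.007,-0.033,0.146,0,0,6,0],
)

```text
time: 33.7
tool_pos: [0.4055, -0.3204, 0.0471]
ee_rot: [3.135, -0.006, -3.132]
wrist_force: [1.6, -0.2, 0.1]
width: 0.0001
finger_force: 0.0
```

```bash
python3 - <<'E'
from h import *
T,o=tool(); print(T[:3,3],o['time'],o['joint_positions'],o['wrist_force'])
S=[.6074,-.2996,.05]; print(T[:3,:3].T@(np.array(S)-T[:3,3]))
E
```

```text
[ 0.4055 -0.3204  0.0471] 33.7 [-0.7786  0.118   1.6823  0.0002  1.3501 -2.3589] [ 1.5714 -0.1809  0.0855]
[-0.2021  0.0189 -0.0041]
```

Request:
servo_tool(
  commands=[-0.025,0.002,0,0,0,0,0,-0.035,0.003,0,0,0,0,0,-0.045,0.004,0,0,0,0,0,-0.06,0.006,0,0,0,0,0,-0.078,0.007,0,0,0,0,0,-0.096,0.009,0,0,0,0,0,-0.115,0.011,0,0,0,0,0,-0.134,0.013,0,0,0,0,0,-0.153,0.014,0,0,0,0,0,-0.17,0.016,0,0,0,0,0],
)

```text
time: 34.95
tool_pos: [0.5785, -0.3062, 0.05]
ee_rot: [3.141, -0.001, -3.134]
wrist_force: [-1.4, 0.8, 1.3]
width: 0.0002
finger_force: 0.8
```

Request:
servo_tool(
  commands=[-0.01,0.001,0,0,0,0,0,-0.02,0.002,0,0,0,0,0,-0.026,0.002,0,0,0,0,0,-0.03,0.003,0,0,0,0,0,-0.03,0.003,0,0,0,0,0],
)

```text
time: 35.58
tool_pos: [0.5847, -0.3054, 0.0501]
ee_rot: [3.138, -0.052, -3.138]
wrist_force: [-56.3, 0.2, 26.5]
width: 0.0003
finger_force: 28.4
```

Request:
servo_tool(
  commands=[0.04,0,0,0,0,0,0,0.06,0,0,0,0,0,0],
)

```text
time: 35.83
tool_pos: [0.5461, -0.3042, 0.0504]
ee_rot: [3.141, 0.0, -3.136]
wrist_force: [-0.3, 0.1, 0.5]
width: 0.0006
finger_force: 0.0
```

```bash
python3 - <<'E'
from h import *
T,o=tool(); print(T[:3,3],o['time'],o['wrist_force'])
d=shot('side'); s=shot('scene'); a=cv2.resize(d['img'][180:360,260:480],(385,315)); b=cv2.resize(s['img'][150:300,120:300],(378,315)); cv2.imwrite('pics/m6.png',np.hstack([a,b]))
E
```

```text
[ 0.5461 -0.3042  0.0504] 35.825 [-0.2947  0.1342  0.452 ]
```

View pics/m6.png

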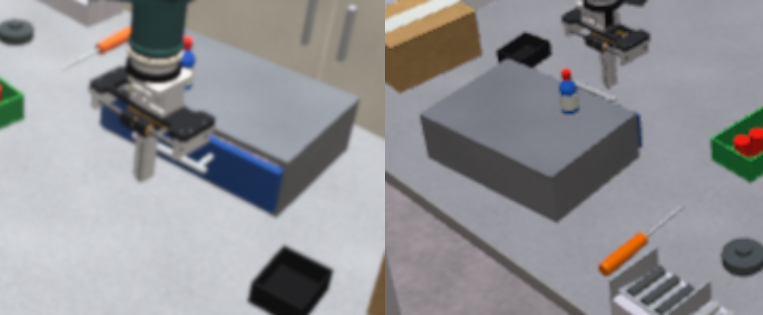

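The drawer front now appears flush with the cabinet. I'll back off and measure it from above.

Request:
servo_tool(
  commands=[0.02,0,-0.02,0,0,0,0,0.03,0,-0.08,0,0,0,0,0.03,0,-0.14,0,0,0,0,0.03,0,-0.2,0,0,0,0,0.02,0,-0.26,0,0,0,0,-0.02,0,-0.29,0,0,0,0,-0.02,0,-0.29,0,0,0,0,-0.02,0,-0.29,0,0,0,0],
)

```text
time: 36.92
tool_pos: [0.5676, -0.3036, 0.3387]
ee_rot: [3.14, -0.002, -3.134]
wrist_force: [0.7, 0.5, -0.2]
width: 0.0004
finger_force: 0.0
```

```bash
python3 - <<'E'
from h import *
T,o=tool(); print(T[:3,3],o['time'],o['wrist_force'])
w=shot('wrist'); cv2.imwrite('pics/w7.png',w['img']); np.savez('w7.npz',E=w['E'],K=w['camera_matrix'])
print(fit([w],[green(w)],np.array([.48,.02,-.1]),.14,.10,0,.05))
E
```

```text
[ 0.5676 -0.3036  0.3387] 36.925 [ 0.6701  0.481  -0.2466]
(array([ 0.4809,  0.0191, -0.1003]), np.float64(0.3407442634645108))
```

View pics/w7.png

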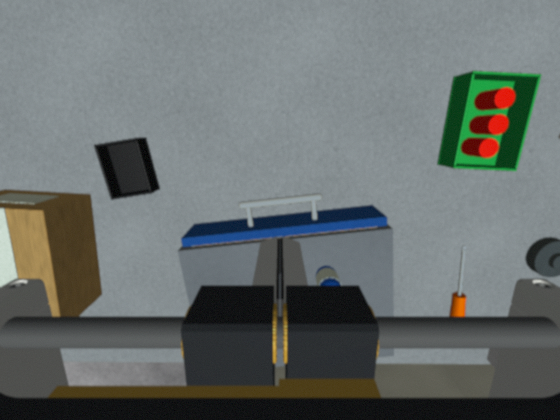

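```bash
python3 - <<'E'
from h import *
f=np.load('w7.npz'); w=dict(E=f['E'],camera_matrix=f['K'])
a,b=at_z(w,(239,206),.066),at_z(w,(322,197),.066); m=(a+b)/2; kx=np.array([np.cos(.1155),np.sin(.1155),0])
print(a,b,np.linalg.norm(a-b),'travel',(m-np.array([.457,-.3177,.066]))@kx)
c,d=at_z(w,(182,246),.1),at_z(w,(392,226),.1); mid=(c+d)/2; print('cab front',c,d,np.linalg.norm(c-d),'handle to cabinet',(mid-m)@kx)
c,d=at_z(w,(182,240),.088),at_z(w,(388,219),.088); print(c,d,'panel top inner',((c+d)/2-m)@kx)
E
```

```text
[ 0.6075 -0.3663  0.066 ] [ 0.5921 -0.2379  0.066 ] 0.12928394368953822 travel 0.14364496807870603
cab front [ 0.6609 -0.4482  0.1   ] [ 0.6269 -0.1386  0.1   ] 0.3114854334110064 handle to cabinet 0.04476248770813833
[ 0.656  -0.4517  0.088 ] [ 0.6199 -0.1409  0.088 ] panel top inner 0.03859368491659528
```

Against the cabinet's rear corners, handle to rear face comes to about 0.27 m; 0.275 m would be fully home. With the hard stop at 56 N, the drawer looks home. I'll touch the handle again gently to check it didn't rebound.

Request:
servo_tool(
  commands=[0.037,0,0,0,0,0,0,0.037,0,0.06,0,0,0,0,0.037,0,0.12,0,0,0,0,0.037,0,0.18,0,0,0,0,0.037,0,0.24,0,0,0,0,0.037,0,0.288,0,0,0,0,0.037,0,0.288,0,0,0,0,0.005,0,0.288,0,0,0,0,-0.008,0,0.288,0,0,0,0,-0.008,0,0.288,0,0,0,0],
)

```text
time: 38.22
tool_pos: [0.5762, -0.3043, 0.0546]
ee_rot: [-3.14, 0.002, -3.134]
wrist_force: [0.1, -0.1, -0.6]
width: 0.0006
finger_force: 0.0
```

Request:
servo_tool(
  commands=[-0.004,0,0,0,0,0,0,-0.004,0,0,0,0,0,0],
)

```text
time: 38.48
tool_pos: [0.5789, -0.3039, 0.053]
ee_rot: [-3.141, 0.0, -3.135]
wrist_force: [-0.7, -0.2, -0.1]
width: 0.0003
finger_force: 0.0
```

Request:
servo_tool(
  commands=[-0.004,0,0,0,0,0,0,-0.004,0,0,0,0,0,0],
)

```text
time: 38.72
tool_pos: [0.5832, -0.3038, 0.0526]
ee_rot: [3.142, -0.0, -3.134]
wrist_force: [-0.2, -0.1, -0.1]
width: 0.0003
finger_force: 0.0
```

Request:
servo_tool(
  commands=[-0.004,0,0,0,0,0,0,-0.004,0,0,0,0,0,0],
)

```text
time: 38.98
tool_pos: [0.5838, -0.3038, 0.0525]
ee_rot: [3.14, -0.008, -3.135]
wrist_force: [-8.8, 1.1, 4.8]
width: 0.0004
finger_force: 4.4
```

Request:
servo_tool(
  commands=[-0.004,0,0,0,0,0,0,-0.004,0,0,0,0,0,0],
)

```text
time: 39.22
tool_pos: [0.5841, -0.3037, 0.0525]
ee_rot: [3.139, -0.017, -3.135]
wrist_force: [-17.8, 1.4, 9.0]
width: 0.0006
finger_force: 8.9
```

The handle meets a hard stop straight away at the same position, with no slide. I'll retreat and do a final check.

Request:
servo_tool(
  commands=[0.03,0,0,0,0,0,0,0.06,0,-0.04,0,0,0,0,0.07,0,-0.1,0,0,0,0,0.08,0.04,-0.16,0,0,0,0,0.09,0.1,-0.22,0,0,0,0,0.09,0.15,-0.25,0,0,0,0.05,0.09,0.15,-0.25,0,0,0,0.05,0.09,0.15,-0.25,0,0,0,0.05],
)

```text
time: 40.22
tool_pos: [0.5008, -0.1534, 0.3052]
ee_rot: [-3.14, 0.005, -3.132]
wrist_force: [-0.1, -0.8, 0.3]
width: 0.0269
finger_force: 0.0
```

```bash
python3 - <<'E'
from h import *
T,o=tool(); print(T[:3,3],o['time'])
s=shot('scene'); d=shot('side'); kx=np.array([np.cos(.1155),np.sin(.1155),0]); h=np.array([.5998,-.3021,0])
for n,p,u in (('B',s,(120+193/2.35,150+197/2.35)),('C',s,(120+42/2.35,150+130/2.35)),('C2',d,(110+767/2.16,150+188/2.16)),('B2',d,(110+560/2.16,150+103/2.16))):
    X=at_z(p,u,.1); print(n,X,(X-h)@kx)
a=d['img'][160:350,110:480]; cv2.imwrite('pics/m8.png',np.vstack([cv2.resize(a,(580,298)),cv2.resize(s['img'][150:300,130:422],(580,298))]))
E
```

```text
[ 0.5008 -0.1534  0.3052] 40.225
B [ 0.8419 -0.1038  0.1   ] 0.263362051759544
C [ 0.8892 -0.4163  0.1   ] 0.2743514913397695
C2 [ 0.8823 -0.4314  0.1   ] 0.2656703423994814
B2 [ 0.8513 -0.1243  0.1   ] 0.27028123402993787
```

View pics/m8.png

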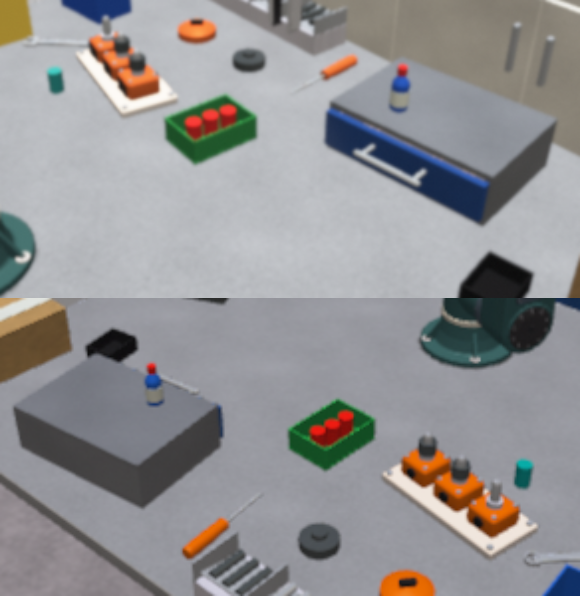

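Both views show the drawer closed, the caps in the upright crate, and the two sleeves seated. The rear-corner distances (about 0.268 m) also fit a closed drawer. Handing in.

```bash
python3 -c "
from bench import close_job
print(close_job())"
```

```text
the job is handed in; nothing more can be done
None
```

I handed the job in at about 40 s of the 208 s allowed; the hand-in returned no verdict. My last views show all three red caps in the crate, both sleeves I found in the drawer seated on shafts 1 and 2, and the drawer pushed home against its stop, with nothing else seen to have moved.

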